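# Stroke-test three linear guides and tag the one that sticks

## Task

Before these three linear guides go into a printer, push each one's carriage away from you along its rail: a good one runs fully home to its far stop and is left there, while the one that sticks part way is to be pushed up to where it sticks and left there, without forcing it. Then hang the white reject tag squarely over the handle bar of the guide that sticks, one leg either side of the bar and sitting fully down on it, and let go; leave everything else on the bench alone.

Things in the scene. Friction and masses are not known exactly. Their poses are not given: they have to be found in the camera images.
- guide_a: one of three like linear guides, fixed to the table, places shuffled; which one sticks cannot be seen. Aluminium base 195 x 60 x 12 mm; origin on the table near its middle; x runs along the rail to the far end (+100 mm), z up. Stop block: face 46 mm beyond the origin, 36 mm high. Beyond it, 85 mm from the origin, a square handle bar lies crosswise on two posts.
- carriage_a (a joint): travel (m) of guide_a's carriage, a steel block 52 x 34 mm, 16 to 38 mm above the table: starts at 0 to 0.015, grows as it is pushed to the guide's +x; 0.080 is fully home at the far stop (lug 20 mm beyond the guide's origin). A free one slides with about 3 N and stays where left; one that sticks stops dead about half way.
- lug_a (a point): middle of the top of the push lug on guide_a's carriage, 76 mm above the table: a black upright plate 12 mm thick (along the guide), 30 mm wide, from 38 to 76 mm above the table. Moves with the carriage, has the guide's axes. Nothing stands behind its near face higher than 38 mm.
- bar_a (a point): middle of the top face of guide_a's handle bar, 90 mm above the table. The bar is 14 x 14 mm square, lies along the guide's y, with 101 mm free between its posts and 64 mm free under it; the posts are no higher than the bar.
- guide_b: one of three like linear guides, fixed to the table, places shuffled; which one sticks cannot be seen. Aluminium base 195 x 60 x 12 mm; origin on the table near its middle; x runs along the rail to the far end (+100 mm), z up. Stop block: face 46 mm beyond the origin, 36 mm high. Beyond it, 85 mm from the origin, a square handle bar lies crosswise on two posts.
- carriage_b (a joint): travel (m) of guide_b's carriage, a steel block 52 x 34 mm, 16 to 38 mm above the table: starts at 0 to 0.015, grows as it is pushed to the guide's +x; 0.080 is fully home at the far stop (lug 20 mm beyond the guide's origin). A free one slides with about 3 N and stays where left; one that sticks stops dead about half way.
- lug_b (a point): middle of the top of the push lug on guide_b's carriage, 76 mm above the table: a black upright plate 12 mm thick (along the guide), 30 mm wide, from 38 to 76 mm above the table. Moves with the carriage, has the guide's axes. Nothing stands behind its near face higher than 38 mm.
- bar_b (a point): middle of the top face of guide_b's handle bar, 90 mm above the table. The bar is 14 x 14 mm square, lies along the guide's y, with 101 mm free between its posts and 64 mm free under it; the posts are no higher than the bar.
- guide_c: one of three like linear guides, fixed to the table, places shuffled; which one sticks cannot be seen. Aluminium base 195 x 60 x 12 mm; origin on the table near its middle; x runs along the rail to the far end (+100 mm), z up. Stop block: face 46 mm beyond the origin, 36 mm high. Beyond it, 85 mm from the origin, a square handle bar lies crosswise on two posts.
- carriage_c (a joint): travel (m) of guide_c's carriage, a steel block 52 x 34 mm, 16 to 38 mm above the table: starts at 0 to 0.015, grows as it is pushed to the guide's +x; 0.080 is fully home at the far stop (lug 20 mm beyond the guide's origin). A free one slides with about 3 N and stays where left; one that sticks stops dead about half way.
- lug_c (a point): middle of the top of the push lug on guide_c's carriage, 76 mm above the table: a black upright plate 12 mm thick (along the guide), 30 mm wide, from 38 to 76 mm above the table. Moves with the carriage, has the guide's axes. Nothing stands behind its near face higher than 38 mm.
- bar_c (a point): middle of the top face of guide_c's handle bar, 90 mm above the table. The bar is 14 x 14 mm square, lies along the guide's y, with 101 mm free between its posts and 64 mm free under it; the posts are no higher than the bar.
- tag: white printed saddle (inverted U), 45 g, standing on its two legs; origin on the table under its middle, z up. Legs 50 mm long, 5 mm thick, 44 mm wide along y, 26 mm gap between them along x (it straddles a bar that runs along its y). Top plate 36 x 44 x 5 mm, top at 55 mm; on it a grip block 16 mm (x) by 26 mm (y), from 55 to 93 mm high. Either way round will do.
- saddle (a point): centre of the underside of the tag's top plate, 50 mm above the tag's origin, same axes; it rests on the bar's top face when the tag is hung
- pulley: bystander: small aluminium belt pulley, 36 mm across, 16 mm high, on the table among the guides; to be left alone
- bracket: bystander: small orange printed L-bracket, 45 x 30 x 30 mm, on the table among the guides; to be left alone
- scraper: bystander: print scraper (spatula), 200 mm long, lying flat beyond the guides; to be left alone
- driver: bystander: screwdriver, 190 mm long, lying at the left of the guides; to be left alone
- spool: bystander: filament spool lying flat, 200 mm across, 65 mm high; to be left alone
- bottle: bystander: clear bottle, 60 mm across, 170 mm high; to be left alone
- printed_box: bystander: orange printed open box, 130 x 170 x 80 mm high; to be left alone
- jar: bystander: glass jar, 60 mm across, 60 mm high; to be left alone

How it is judged:
By the outcome, as a careful person would: the job done as asked, in the order asked, and still so for the second after the job is handed in, with the robot touching nothing.
It also fails if it takes over 72 s, if anything falls off the work surface, if the arm or the gripper's body presses on something with over 40 N, if the wrist force passes 120 N, or if a joint passes its speed limit or range.

## Robot

A 6-joint arm with a two-finger parallel gripper is mounted at the origin on the work surface. World frame = base frame: x ahead of the robot, y to its left, z up, the work surface at z = 0. Lengths are in mm, angles in rad, forces in N, time in s.
With the tool pointing down it reaches from about 250 to 850 mm from the base axis. Payload 12.5 kg.
Tool frame: the origin (TCP) lies at the very end of the fingers, on their centre line; the grasp point (between the pads) lies 19 mm behind it (manip.grip_depth is the distance from the TCP to the grasp point, in mm); z points along the fingers, y is the line along which they close (so a half turn about z gives the same grasp; the last joint's range is limited). The gripper opens to 93 mm and grips with 3 to 60 N. Pads are 15 mm wide; open, the fingers measure 128 mm over their backs; the gripper's body (75 mm by 188 mm) begins 65 mm behind the grasp point.
Start: joints at [1.14, 0.351, 1.652, -0, 1.139, -0.085], TCP at [186.39, 517.439, 218.633] pointing down, gripper open.
Joint ranges: [-2.75, 2.75], [-0.79, 2.1], [0.01, 2.65], [-1.57, 4.71], [0.07, 3.14], [-2.87, 2.87]. Speed limits (rad/s): [2.22, 2.22, 2.79, 3.14, 3.14, 3.14].

## Interface

Orientations are given as a unit quaternion [w, x, y, z].
In Python, from workcell import manip, viewer, job_done gives the robot as it stands.
- The arm moves only by the tool apply_moves, never from a script. Its argument "commands" is one flat list of numbers, 6 for each row, row after row: the shift along the tool's x, y, z in mm, then the turn, a rotation vector about the tool's x, y, z in degrees. In form: [tx, ty, tz, rx, ry, rz, tx, ty, tz, rx, ry, rz, ...]. A call has 1 to 20 rows; each row is the pose to reach, as a shift and turn from the pose commanded when the call began, along the tool's axes at that moment; what a row does not reach only later rows make up. A row lasts 1/8 s, in which the tool goes at most 62.5 mm and 10.7 degrees, less where a joint would pass 70% of its speed; a pose out of reach is approached as far as the arm can. A call with a gripper value outside its range is refused whole. "jaw" is the closure in counts, from 0 (fully open) to 255 (shut), set as the call begins (left out, the last holds). The fingers move at their own pace and stop on an object; "squeeze" is the grip in N (left out, the last holds). Time passes only in rows, so rows that repeat a pose let the fingers close. It gives the time, the measured TCP pose, the force, the opening and the grip force at its end, in the units of the state.
- manip.get_state(): the state, without advancing time (a new reading comes with each control period).
- viewer.snapshot(name): name is "side" or "top" or "wrist"; returns the picture (480x640x3 uint8, red, green, blue); there is no depth.
- viewer.get_calibration(name): a dict with "camera_matrix" (3x3 intrinsics, pixels), "rvec" (rotation vector, rad) and "tvec" (3), from world to camera coordinates, as OpenCV has them. Camera axes: x right, y down, z forward; pixel columns grow to the right and rows downward; lengths in mm; the calibration is good to about 2 mm. A picture is of the moment at which its call begins: read the wrist's pose just before it. get_calibration takes no time and is no camera call; for the wrist camera it gives the pose at the moment of the call.
- job_done(): hands the job in; it is judged then, once.
The state is a dict: "t": time; "joints": joint angles; "qd": joint speeds; "joint_efforts": joint torques, N m; "eef_pos": TCP position; "eef_rot": TCP orientation; "force": force on the tool from outside, world axes, zero at the start; "moment": the same for the moment, N m; "grip_width": opening from 0.0 (shut) to 1.0 (fully open); "grasp_force": force on a finger pad.
Only numpy, scipy, OpenCV 4.12 (cv2) and the standard library are available. Lean on these libraries where they do the work, as an engineer would, in place of code of your own. Each camera call takes 0.05 s, during which the arm holds its last target. There are 200 camera calls.

## Working session

There is one attempt and no reset: what is moved stays moved. The work goes in short steps, Python scripts to look and compute and a tool call to move; the robot and the scene stay as the last step left them, time stands still between calls to the robot, and variables do not carry over. Pictures are saved under pics/ and viewed, at most 10 in all, crops included, and the job is handed in when it is done.

Besides the shell and the picture viewer there is one more tool, called as name(argument=value, ...) on one line, values as JSON. apply_moves: Moves the arm, as the interface text tells. Its arguments: {"type":"object","properties":{"commands":{"type":"array","items":{"type":"number"}},"jaw":{"type":"number"},"squeeze":{"type":"number"}},"required":["commands"]}

```bash
ls; mkdir -p pics
python3 - <<'E'
from workcell import manip, viewer
import cv2
for n in ("top","side"):
    cv2.imwrite(f"pics/{n}0.png",viewer.snapshot(n)[:,:,::-1])
    print(n,viewer.get_calibration(n))
print(manip.get_state(), manip.grip_depth)
E
```

```text
pics
top {'camera_matrix': array([[449.84366444,   0.        , 316.46370983],
       [  0.        , 449.84366444, 237.10322744],
       [  0.        ,   0.        ,   1.        ]]), 'rvec': array([ 2.18067467, -2.02124234,  0.22179242]), 'tvec': array([ -61.10712196,  633.84517696, 1075.15447276])}
side {'camera_matrix': array([[503.99786546,   0.        , 323.71063279],
       [  0.        , 503.99786546, 239.55140429],
       [  0.        ,   0.        ,   1.        ]]), 'rvec': array([ 2.02808216, -0.74565207,  0.42248804]), 'tvec': array([-479.3824903 ,  275.35342221,  892.4754533 ])}
{'t': 0.1, 'joints': array([ 1.14039345e+00,  3.51184973e-01,  1.65235205e+00, -3.28889718e-05,
        1.13909982e+00, -8.46299507e-02]), 'qd': array([-0.00026963, -0.00039698, -0.00116544,  0.0006167 ,  0.00043364,
       -0.00029689]), 'joint_efforts': array([ 1.34181637e-04, -4.98028457e+01, -2.85698086e+01,  6.99833664e-02,
        2.39409890e-02, -8.65520792e-05]), 'eef_pos': array([186.27836467, 517.16669872, 218.15688796]), 'eef_rot': array([-1.18526225e-04,  1.72019683e-01,  9.85093374e-01, -5.08678686e-04]), 'force': array([-0.56414993,  1.33279227, -1.03767038]), 'moment': array([ 0.01840905, -0.03019943,  0.04851224]), 'grasp_force': 0.0, 'grip_width': 0.9994230550360619} 18.8
```

View pics/top0.png

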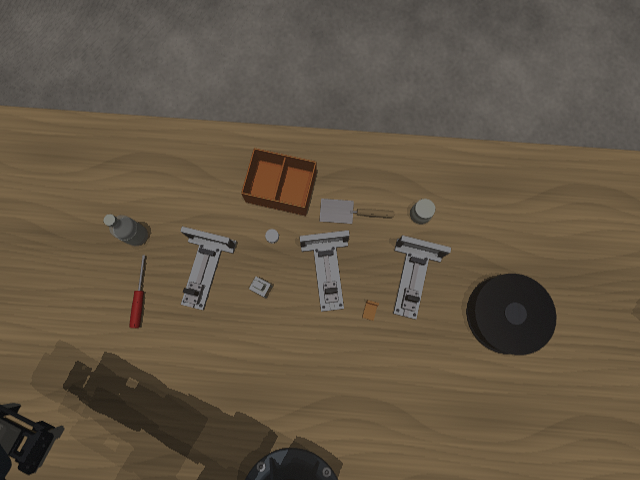

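View pics/side0.png

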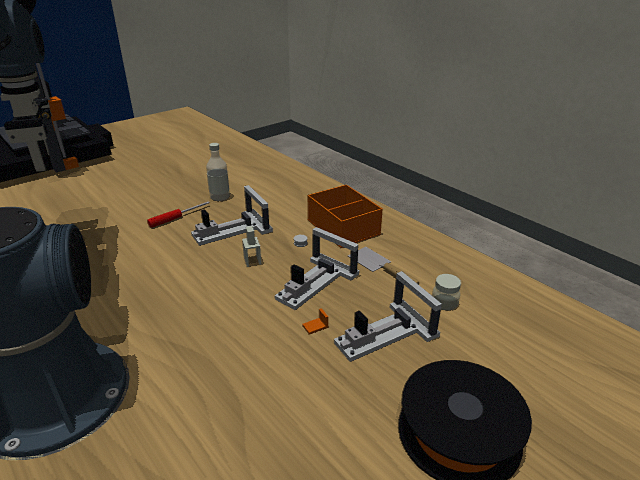

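The top view shows guides at about (208,268), (326,270) and (422,276), with the near ends lower in the image. The tag is at (260,287), the pulley at (272,236) and the bracket at (370,310). I'll zoom in to measure.

Run:
```python
import cv2,numpy as np
im=cv2.imread("pics/top0.png")
out=np.zeros((600,798,3),np.uint8)
for i,(x,y) in enumerate([(173,222),(293,226),(387,230)]):
    out[:342,i*266:(i+1)*266]=cv2.resize(im[y:y+90,x:x+70],(266,342),interpolation=cv2.INTER_CUBIC)
out[345:595,:320]=cv2.resize(im[272:272+25,244:244+32],(320,250),interpolation=cv2.INTER_CUBIC)
s=cv2.imread("pics/side0.png")
out[345:595,330:530]=cv2.resize(s[220:270,232:272],(200,250),interpolation=cv2.INTER_CUBIC)
cv2.imwrite("pics/z.png",out)
```

```text
(no output)
```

View pics/z.png

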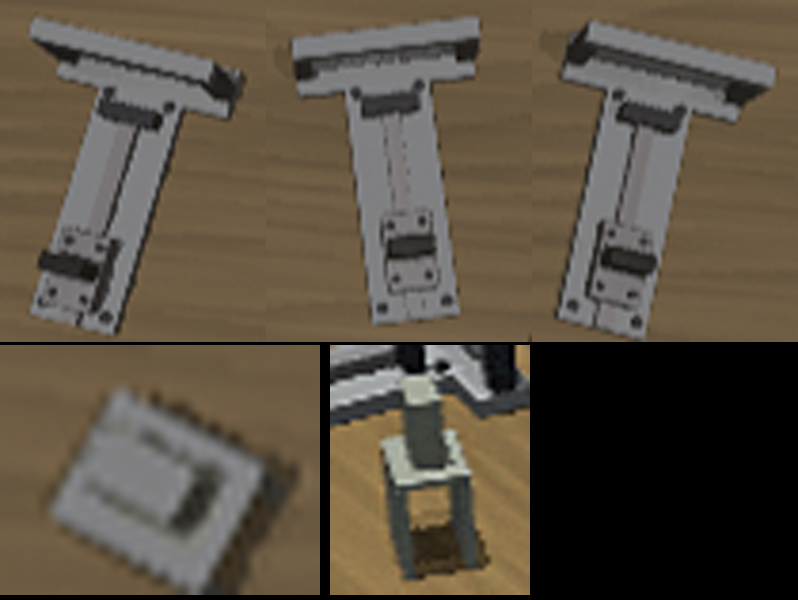

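```bash
cat > h.py <<'E'
import numpy as np,cv2
from scipy.optimize import least_squares
from scipy.spatial.transform import Rotation as R
from workcell import manip,viewer
def proj(P,n="top"):
    c=viewer.get_calibration(n)
    return cv2.projectPoints(np.array(P,float),c["rvec"],c["tvec"],c["camera_matrix"],None)[0][:,0]
def place(P,x,y,a):
    P=np.array(P,float);c,s=np.cos(a),np.sin(a)
    return np.c_[x+c*P[:,0]-s*P[:,1],y+s*P[:,0]+c*P[:,1],P[:,2]]
def move(pos,tooly):
    """shift (tool axes) and turn (deg) to tcp pos, pointing down, tool y along angle tooly (mod pi)"""
    s=manip.get_state();q=s["eef_rot"];R0=R.from_quat([q[1],q[2],q[3],q[0]])
    best=None
    for k in (0,np.pi):
        a=tooly+k;y=np.array([np.cos(a),np.sin(a),0]);z=np.array([0,0,-1.])
        M=np.c_[np.cross(y,z),y,z]
        rv=np.degrees((R0.inv()*R.from_matrix(M)).as_rotvec())
        if best is None or np.linalg.norm(rv)<np.linalg.norm(best): best=rv
    return np.round(R0.inv().apply(np.array(pos)-s["eef_pos"]),1),np.round(best,1)
E
cat > fit.py <<'E'
from h import *
Z=[([(32,315),(115,333),(69,263),(33,17),(215,66),(40,40),(208,90)],(0,173,222)),
([(374,325),(460,313),(410,246),(293,40),(478,18),(296,63),(479,42)],(266,293,226)),
([(558,318),(643,338),(629,261),(590,22),(775,68),(585,42),(770,92)],(532,387,230))]
G=[]
for pts,(o,X,Y) in Z:
    px=np.array([(X+(u-o)/3.8-.37,Y+v/3.8-.37) for u,v in pts])
    def f(p):
        x,y,a,t,h=p
        m=[(-95,30,12),(-95,-30,12),(t-60,0,76),(92,h,90),(92,-h,90),(78,h,90),(78,-h,90)]
        return (proj(place(m,x,y,a))-px).ravel()
    r=min((least_squares(f,[500,y0,0,5,57]) for y0 in(200,-50,-250)),key=lambda r:r.cost)
    print(np.round(r.x,3),"res px",np.round(r.fun.reshape(-1,2),1).tolist());G.append(r.x)
px=np.array([(244+u/10-.45,272+(v-345)/10-.45) for u,v in [(123,387),(268,465),(200,592),(50,512)]])
f=lambda p:(proj(place([(18,22,55),(18,-22,55),(-18,-22,55),(-18,22,55)],*p))-px).ravel()
r=least_squares(f,[480,100,-.4]);print("tag",np.round(r.x,3),np.round(r.fun,1))
c=viewer.get_calibration("top");print("cam",-cv2.Rodrigues(c["rvec"])[0].T@c["tvec"])
np.save("G.npy",G);np.save("T.npy",r.x)
for g in G:
    l=place([(g[3]-60,0,0)],*g[:3])[0]; print(move([l[0],l[1],130],g[2]+np.pi/2))
E
python3 fit.py
```

```text
[ 5.32024e+02  2.78523e+02 -1.75000e-01  4.22100e+00  6.06670e+01] res px [[-0.2, 0.3], [0.1, 1.4], [-1.0, -0.3], [1.9, 0.7], [0.4, -0.5], [-1.6, -0.1], [0.6, -1.5]]
[ 5.52902e+02 -4.90310e+01  1.95000e-01  1.00820e+01  6.09670e+01] res px [[-0.3, 0.4], [0.2, 0.8], [0.4, -0.0], [0.0, 0.0], [-0.3, 0.2], [-0.2, -0.6], [0.2, -0.7]]
[ 5.51372e+02 -2.70107e+02 -1.81000e-01  7.04100e+00  6.18860e+01] res px [[-0.7, 0.1], [-0.2, 0.8], [0.6, 0.1], [-0.0, -0.2], [-0.0, 0.1], [0.1, -0.1], [0.2, -0.9]]
tag [ 5.03510e+02  1.20593e+02 -4.11000e-01] [-0.3 -0.2  0.3  0.1  0.1  0.1 -0.1 -0.1]
cam [ 389.2778142   -31.56340677 1186.97829118]
(array([-351.2, -116.7,   88.3]), array([-0.1, -0. , -9.8]))
(array([-494. , -434. ,   88.6]), array([ -0.1,  -0. , -31. ]))
(array([-558.1, -625.6,   88.8]), array([-0.1, -0. , -9.5]))
```

The fits agree with the sizes given, so I'm moving above the lug of guide 1 (left).

apply_moves(commands=[-100, -33, 0, 0, 0, -3, -210, -70, 0, 0, 0, -7, -310, -103, 0, 0, 0, -9.8, -351, -117, 40, 0, 0, -9.8, -351, -117, 88, 0, 0, -9.8, -351, -117, 88, 0, 0, -9.8, -351, -117, 88, 0, 0, -9.8, -351, -117, 88, 0, 0, -9.8], jaw=80, squeeze=8)

```text
t: 1.1
eef_pos: [476.8, 288.1, 130.2]
eef_rot: [-0.001, 0.088, 0.996, -0.0]
force: [0.3, -0.5, 0.2]
grip_width: 0.685
grasp_force: 0.0
```

Run:
```python
from h import *
G=np.load("G.npy");g=G[0];l=place([(g[3]-60,0,0)],*g[:3])[0]
print(move([l[0],l[1],50],g[2]+np.pi/2),l,np.degrees(g[2]))
c=viewer.get_calibration("wrist");print(c)
np.save("w1.npy",np.r_[c["rvec"],c["tvec"]])
print(proj(place([(g[3]-60,15,76),(g[3]-60,-15,76),(85,0,90),(-95,30,12),(-95,-30,12)],*g[:3]),"wrist"))
cv2.imwrite("pics/w1.png",viewer.snapshot("wrist")[:,:,::-1])
```

```text
(array([-0.3,  0.2, 80.2]), array([-0. , -0.1, -0.1])) [477.09524066 288.2252631    0.        ] -10.016489216308484
{'camera_matrix': array([[366.51822648,   0.        , 322.27853461],
       [  0.        , 366.51822648, 246.44533068],
       [  0.        ,   0.        ,   1.        ]]), 'rvec': array([-2.26025621, -1.89386605, -0.22677662]), 'tvec': array([-367.42265038, -415.39378333,  203.10469014])}
[[346.09041525 262.45534295]
 [297.94581914 262.4993924 ]
 [322.2747283  468.06866993]
 [361.18526587 189.97886337]
 [282.99559324 190.06993983]]
```

View pics/w1.png

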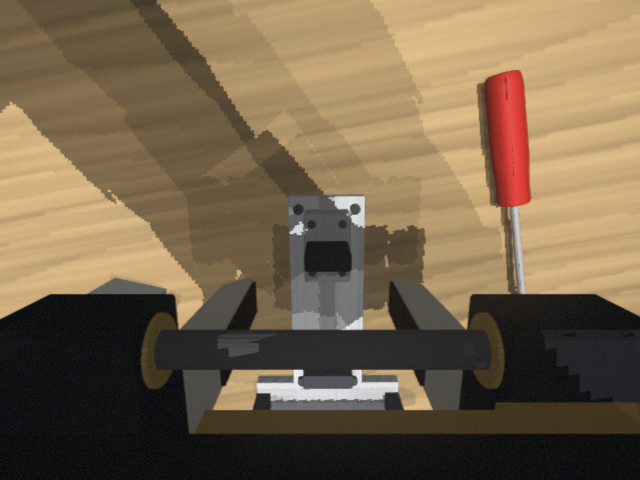

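In the wrist view the lug is at (328,256) and the fingers are centred near x=323. I'll shift about +2.5 mm sideways and 2 mm forward, then descend and grip the lug lightly. That way the grip slips rather than forcing a carriage that sticks.

apply_moves(commands=[-2, 2.5, 40, 0, 0, 0, -2, 2.5, 80, 0, 0, 0, -2, 2.5, 80, 0, 0, 0, -2, 2.5, 80, 0, 0, 0])

```text
t: 1.65
eef_pos: [479.7, 291.7, 52.6]
eef_rot: [0.001, 0.087, 0.996, 0.001]
force: [0.1, 1.1, 1.4]
grip_width: 0.687
grasp_force: 0.0
```

apply_moves(commands=[0, 0, 0, 0, 0, 0, 0, 0, 0, 0, 0, 0, 0, 0, 0, 0, 0, 0, 0, 0, 0, 0, 0, 0, 0, 0, 0, 0, 0, 0, 0, 0, 0, 0, 0, 0], jaw=255)

```text
t: 2.4
eef_pos: [479.5, 290.8, 50.9]
eef_rot: [0.0, 0.087, 0.996, 0.0]
force: [-0.8, 3.7, 3.1]
grip_width: 0.319
grasp_force: 8.0
```

Gripped at 29.7 mm, which matches the lug's 30 mm width. Now I'll push slowly along the rail.

apply_moves(commands=[-3, 0, 0, 0, 0, 0, -7, 0, 0, 0, 0, 0, -11, 0, 0, 0, 0, 0, -15, 0, 0, 0, 0, 0, -19, 0, 0, 0, 0, 0, -22, 0, 0, 0, 0, 0, -22, 0, 0, 0, 0, 0])

```text
t: 3.28
eef_pos: [501.4, 287.1, 50.8]
eef_rot: [0.0, 0.087, 0.996, 0.0]
force: [0.4, 5.0, 2.7]
grip_width: 0.325
grasp_force: 8.0
```

apply_moves(commands=[-3, 0, 0, 0, 0, 0, -6, 0, 0, 0, 0, 0, -8, 0, 0, 0, 0, 0, -8, 0, 0, 0, 0, 0])

```text
t: 3.78
eef_pos: [509.2, 285.8, 50.8]
eef_rot: [0.0, 0.087, 0.996, 0.0]
force: [-1.3, 5.6, 3.7]
grip_width: 0.328
grasp_force: 8.0
```

apply_moves(commands=[-3, 0, 0, 0, 0, 0, -6, 0, 0, 0, 0, 0, -6, 0, 0, 0, 0, 0])

```text
t: 4.15
eef_pos: [515.2, 284.7, 50.8]
eef_rot: [0.0, 0.087, 0.996, 0.0]
force: [0.1, 5.8, 1.9]
grip_width: 0.32
grasp_force: 8.0
```

apply_moves(commands=[-3, 0, 0, 0, 0, 0, -6, 0, 0, 0, 0, 0])

```text
t: 4.4
eef_pos: [520.8, 283.8, 50.9]
eef_rot: [0.0, 0.087, 0.996, 0.0]
force: [-1.8, 6.2, 3.6]
grip_width: 0.319
grasp_force: 8.0
```

apply_moves(commands=[-3, 0, 0, 0, 0, 0, -6, 0, 0, 0, 0, 0])

```text
t: 4.65
eef_pos: [526.7, 282.8, 50.9]
eef_rot: [0.0, 0.087, 0.996, 0.0]
force: [-2.3, 7.1, 3.7]
grip_width: 0.321
grasp_force: 8.0
```

Run:
```python
from h import *
cv2.imwrite("pics/w2.png",viewer.snapshot("wrist")[:,:,::-1])
s=manip.get_state();print(s["force"],s["eef_pos"])
```

```text
[-1.17126033  7.12029741  3.64881577] [527.0377654  282.6982491   50.85493253]
```

View pics/w2.png

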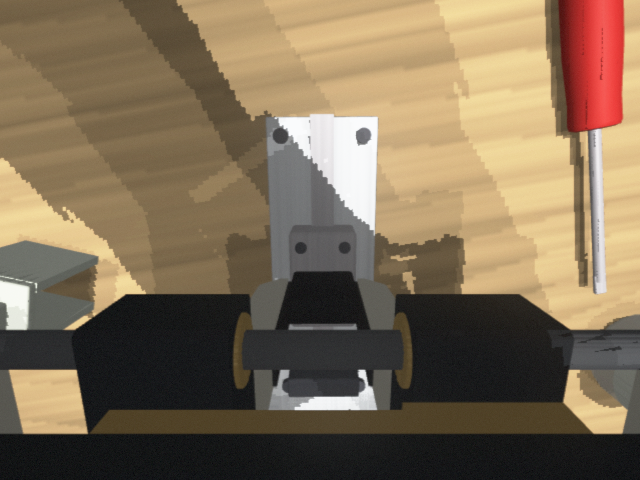

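The carriage has moved with the grip (lug between the fingers at (322,290)) and is past half way, so guide 1 is free. I'll run it home, letting the grip slip slightly at the stop.

apply_moves(commands=[-4, 0.5, 0, 0, 0, 0, -8, 0.7, 0, 0, 0, 0, -12, 1, 0, 0, 0, 0, -16, 1, 0, 0, 0, 0, -20, 1, 0, 0, 0, 0, -22, 1, 0, 0, 0, 0])

```text
t: 5.45
eef_pos: [548.4, 279.2, 50.8]
eef_rot: [-0.0, 0.087, 0.996, -0.0]
force: [-2.7, 2.5, 5.8]
grip_width: 0.323
grasp_force: 8.0
```

apply_moves(commands=[-2, 0, 0, 0, 0, 0, -4, 0, 0, 0, 0, 0, -6, 0, 0, 0, 0, 0])

```text
t: 5.82
eef_pos: [554.3, 278.2, 50.9]
eef_rot: [-0.0, 0.087, 0.996, -0.0]
force: [-3.2, 1.3, 5.7]
grip_width: 0.322
grasp_force: 8.0
```

apply_moves(commands=[-2, 0, 0, 0, 0, 0, -4, 0, 0, 0, 0, 0])

```text
t: 6.08
eef_pos: [558.1, 277.5, 50.8]
eef_rot: [-0.0, 0.087, 0.996, -0.0]
force: [-7.0, 2.8, 7.4]
grip_width: 0.32
grasp_force: 8.0
```

apply_moves(commands=[-2, 0, 0, 0, 0, 0, -4, 0, 0, 0, 0, 0])

```text
t: 6.32
eef_pos: [560.3, 277.1, 50.3]
eef_rot: [-0.002, 0.087, 0.996, -0.0]
force: [-10.6, 6.2, 5.0]
grip_width: 0.324
grasp_force: 8.0
```

apply_moves(commands=[0, 0, 0, 0, 0, 0, 0, 0, 0, 0, 0, 0, 0, 0, -40, 0, 0, 0, 0, 0, -90, 0, 0, 0, 0, 0, -90, 0, 0, 0], jaw=80)

```text
t: 6.95
eef_pos: [564.2, 277.3, 144.4]
eef_rot: [0.003, 0.087, 0.996, 0.001]
force: [-0.0, -0.0, 0.2]
grip_width: 0.685
grasp_force: 0.0
```

Run:
```python
from h import *
G=np.load("G.npy");g=G[1]
l=place([(g[3]-60,0,0)],*g[:3])[0]
print(move([l[0],l[1],140],g[2]+np.pi/2),l)
```

```text
(array([   0.9, -341.4,    3.3]), array([  0.1,   0.4, -21.2])) [503.92872724 -58.69711133   0.        ]
```

apply_moves(commands=[0, -60, 0, 0, 0, -5, 0, -120, 0, 0, 0, -11, 1, -180, 0, 0, 0, -16, 1, -240, 0, 0, 0, -21.2, 1, -300, 0, 0, 0, -21.2, 1, -341, 3, 0, 0, -21.2, 1, -341, 3, 0, 0, -21.2, 1, -341, 3, 0, 0, -21.2, 1, -341, 3, 0, 0, -21.2])

```text
t: 8.07
eef_pos: [502.0, -57.8, 137.3]
eef_rot: [-0.0, -0.098, 0.995, 0.0]
force: [-0.3, 0.3, 0.9]
grip_width: 0.684
grasp_force: 0.0
```

Run:
```python
from h import *
G=np.load("G.npy");g=G[1]
l=place([(g[3]-60,0,0)],*g[:3])[0]
print(move([l[0],l[1],51],g[2]+np.pi/2),l)
print(proj(place([(g[3]-60,0,76),(85,0,90),(-95,30,12),(-95,-30,12)],*g[:3]),"wrist"))
a=viewer.snapshot("wrist");t=viewer.snapshot("top")
o=np.zeros((600,640,3),np.uint8);o[:330]=a[150:480]
o[332:599,:336]=cv2.resize(t[222:312,173:286],(336,267),interpolation=cv2.INTER_CUBIC)
cv2.imwrite("pics/w3.png",o[:,:,::-1])
g=G[0];print(proj(place([(20,0,76),(-50,0,76)],g[0]+2,g[1]+2,g[2])))
```

```text
(array([-1.7, -1.3, 86.3]), array([ 0. , -0. ,  0.1])) [503.92872724 -58.69711133   0.        ]
[[320.77009209 261.45160703]
 [320.55002303 454.15123536]
 [359.48063853 183.49551931]
 [282.88360488 183.36560853]]
[[198.36172961 260.240903  ]
 [189.7647193  287.36508957]]
```

View pics/w3.png

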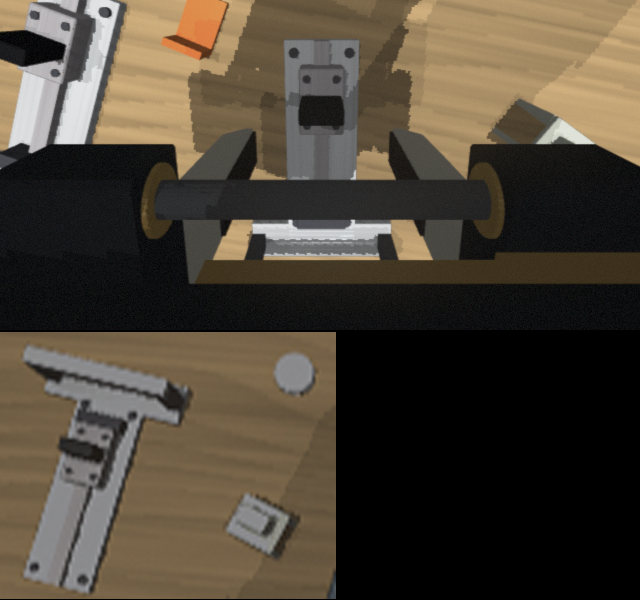

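Guide 1's carriage is against its stop: image travel is about 76 mm from a 4 mm start. In the wrist view guide 2's lug is at (321,261), as predicted. I'll descend and grip.

apply_moves(commands=[-2, -1.3, 43, 0, 0, 0, -2, -1.3, 86, 0, 0, 0, -2, -1.3, 86, 0, 0, 0, -2, -1.3, 86, 0, 0, 0])

```text
t: 8.68
eef_pos: [505.0, -59.5, 52.9]
eef_rot: [0.001, -0.098, 0.995, -0.0]
force: [1.0, -0.6, -0.3]
grip_width: 0.691
grasp_force: 0.0
```

apply_moves(commands=[0, 0, 0, 0, 0, 0, 0, 0, 0, 0, 0, 0, 0, 0, 0, 0, 0, 0, 0, 0, 0, 0, 0, 0, 0, 0, 0, 0, 0, 0, 0, 0, 0, 0, 0, 0], jaw=255)

```text
t: 9.43
eef_pos: [504.1, -58.5, 51.9]
eef_rot: [-0.0, -0.097, 0.995, 0.001]
force: [-0.6, 10.2, 6.4]
grip_width: 0.323
grasp_force: 8.0
```

apply_moves(commands=[-4, 0, 0, 0, 0, 0, -8, 0, 0, 0, 0, 0, -12, 0, 0, 0, 0, 0, -15, 0, 0, 0, 0, 0, -18, 0, 0, 0, 0, 0])

```text
t: 10.05
eef_pos: [521.2, -55.1, 51.9]
eef_rot: [-0.001, -0.097, 0.995, 0.001]
force: [-5.0, 8.2, 8.6]
grip_width: 0.323
grasp_force: 8.0
```

apply_moves(commands=[-3, 0, 0, 0, 0, 0, -6, 0, 0, 0, 0, 0])

```text
t: 10.3
eef_pos: [527.0, -53.9, 51.9]
eef_rot: [-0.001, -0.097, 0.995, 0.001]
force: [-3.9, 8.3, 8.9]
grip_width: 0.322
grasp_force: 8.0
```

apply_moves(commands=[-2, 0, 0, 0, 0, 0, -4, 0, 0, 0, 0, 0])

```text
t: 10.55
eef_pos: [530.9, -53.1, 51.9]
eef_rot: [-0.001, -0.097, 0.995, 0.001]
force: [-5.4, 9.3, 8.3]
grip_width: 0.322
grasp_force: 8.0
```

apply_moves(commands=[-2, 0.6, 0, 0, 0, 0, -4, 1.2, 0, 0, 0, 0])

```text
t: 10.8
eef_pos: [535.1, -52.1, 51.9]
eef_rot: [-0.0, -0.098, 0.995, 0.0]
force: [-2.9, -1.9, 4.1]
grip_width: 0.323
grasp_force: 8.0
```

apply_moves(commands=[-2, 0, 0, 0, 0, 0, -4, 0, 0, 0, 0, 0])

```text
t: 11.05
eef_pos: [539.1, -51.4, 51.9]
eef_rot: [-0.0, -0.097, 0.995, 0.0]
force: [-3.2, 1.2, 5.3]
grip_width: 0.32
grasp_force: 8.0
```

apply_moves(commands=[-2, 0, 0, 0, 0, 0, -4, 0, 0, 0, 0, 0])

```text
t: 11.3
eef_pos: [543.0, -50.6, 51.9]
eef_rot: [-0.0, -0.097, 0.995, 0.0]
force: [-3.3, 0.3, 6.1]
grip_width: 0.319
grasp_force: 8.0
```

apply_moves(commands=[-2, 0, 0, 0, 0, 0, -4, 0, 0, 0, 0, 0])

```text
t: 11.55
eef_pos: [546.9, -49.8, 51.9]
eef_rot: [-0.0, -0.097, 0.995, 0.0]
force: [-3.9, 1.5, 5.2]
grip_width: 0.324
grasp_force: 8.0
```

Travel is about 54 mm with a steady 3–4 N, so guide 2 is free too. I'll run it home.

apply_moves(commands=[-4, 0, 0, 0, 0, 0, -8, 0, 0, 0, 0, 0, -12, 0, 0, 0, 0, 0, -16, 0, 0, 0, 0, 0, -20, 0, 0, 0, 0, 0, -22, 0, 0, 0, 0, 0, -24, 0, 0, 0, 0, 0])

```text
t: 12.42
eef_pos: [570.4, -45.2, 51.9]
eef_rot: [-0.0, -0.097, 0.995, 0.0]
force: [-3.8, 0.9, 5.3]
grip_width: 0.324
grasp_force: 8.0
```

apply_moves(commands=[-2, 0, 0, 0, 0, 0, -4, 0, 0, 0, 0, 0])

```text
t: 12.68
eef_pos: [573.6, -44.5, 51.8]
eef_rot: [-0.001, -0.098, 0.995, 0.0]
force: [-9.9, -1.1, 8.8]
grip_width: 0.324
grasp_force: 8.0
```

apply_moves(commands=[-2, 0, 0, 0, 0, 0, -4, 0, 0, 0, 0, 0])

```text
t: 12.92
eef_pos: [576.3, -43.9, 51.2]
eef_rot: [-0.003, -0.098, 0.995, 0.0]
force: [-9.7, -3.2, 4.5]
grip_width: 0.323
grasp_force: 8.0
```

The force saturates at about 10 N as the grip slips at the stop, so it's home. I'll release and go to guide 3.

apply_moves(commands=[0, 0, 0, 0, 0, 0, 0, 0, 0, 0, 0, 0, 0, 0, -40, 0, 0, 0, 0, 0, -90, 0, 0, 0, 0, 0, -90, 0, 0, 0], jaw=80)

```text
t: 13.55
eef_pos: [580.5, -43.9, 145.2]
eef_rot: [0.003, -0.098, 0.995, -0.001]
force: [0.1, 0.7, -0.9]
grip_width: 0.682
grasp_force: 0.0
```

Run:
```python
from h import *
G=np.load("G.npy");g=G[2]
l=place([(g[3]-60,0,0)],*g[:3])[0]
print(move([l[0],l[1],140],g[2]+np.pi/2),l)
```

```text
(array([ 121.8, -196.7,    4.9]), array([-0.1,  0.4, 21.5])) [ 499.27544504 -260.5855746     0.        ]
```

apply_moves(commands=[30, -50, 0, 0, 0, 5, 60, -100, 0, 0, 0, 10, 90, -150, 0, 0, 0, 16, 122, -197, 5, 0, 0, 21.5, 122, -197, 5, 0, 0, 21.5, 122, -197, 5, 0, 0, 21.5, 122, -197, 5, 0, 0, 21.5])

```text
t: 14.42
eef_pos: [497.5, -259.5, 136.4]
eef_rot: [-0.0, 0.089, 0.996, 0.0]
force: [-0.8, -0.5, 0.7]
grip_width: 0.685
grasp_force: 0.0
```

Run:
```python
from h import *
G=np.load("G.npy");g=G[2]
l=place([(g[3]-60,0,0)],*g[:3])[0]
print(move([l[0],l[1],51],g[2]+np.pi/2),l)
print(proj(place([(g[3]-60,0,76),(85,0,90),(-95,30,12),(-95,-30,12)],*g[:3]),"wrist"))
a=viewer.snapshot("wrist");t=viewer.snapshot("top")
o=np.zeros((600,640,3),np.uint8);o[:330]=a[150:480]
o[332:599,:336]=cv2.resize(t[222:312,253:366],(336,267),interpolation=cv2.INTER_CUBIC)
cv2.imwrite("pics/w4.png",o[:,:,::-1])
g=G[1];print(proj(place([(20,0,76),(g[3]-60,0,76)],*g[:3])))
```

```text
(array([-2. , -0.8, 85.4]), array([ 0. , -0. ,  0.2])) [ 499.27544504 -260.5855746     0.        ]
[[320.59504086 262.29498659]
 [320.1934106  459.22738856]
 [359.37053755 187.89278483]
 [282.72702358 187.6872487 ]]
[[327.39250543 262.48082084]
 [330.90926377 290.31826397]]
```

View pics/w4.png

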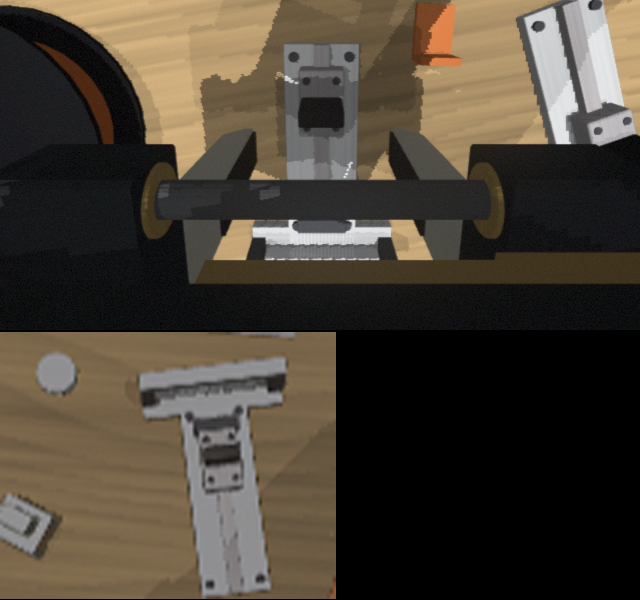

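Guide 2 is home (lug at (327.4,263), as predicted). Guide 3's lug is at (321,263). I'll grip it and push gently.

apply_moves(commands=[-2, -0.2, 43, 0, 0, 0, -2, -0.2, 85, 0, 0, 0, -2, -0.2, 85, 0, 0, 0, -2, -0.2, 85, 0, 0, 0])

```text
t: 15.02
eef_pos: [499.8, -261.3, 53.1]
eef_rot: [0.001, 0.09, 0.996, -0.0]
force: [-0.1, 0.5, 0.7]
grip_width: 0.684
grasp_force: 0.0
```

apply_moves(commands=[0, 0, 0, 0, 0, 0, 0, 0, 0, 0, 0, 0, 0, 0, 0, 0, 0, 0, 0, 0, 0, 0, 0, 0, 0, 0, 0, 0, 0, 0, 0, 0, 0, 0, 0, 0], jaw=255)

```text
t: 15.78
eef_pos: [499.1, -260.9, 51.9]
eef_rot: [0.0, 0.09, 0.996, 0.0]
force: [0.4, 3.4, 6.4]
grip_width: 0.324
grasp_force: 8.0
```

apply_moves(commands=[-4, 0, 0, 0, 0, 0, -8, 0, 0, 0, 0, 0, -12, 0, 0, 0, 0, 0, -15, 0, 0, 0, 0, 0, -17, 0, 0, 0, 0, 0])

```text
t: 16.4
eef_pos: [515.6, -263.9, 51.8]
eef_rot: [-0.0, 0.09, 0.996, 0.0]
force: [-1.1, 5.6, 7.1]
grip_width: 0.321
grasp_force: 8.0
```

apply_moves(commands=[-2, 0, 0, 0, 0, 0, -4, 0, 0, 0, 0, 0])

```text
t: 16.65
eef_pos: [519.5, -264.6, 51.9]
eef_rot: [-0.0, 0.09, 0.996, 0.0]
force: [-2.9, 3.8, 7.4]
grip_width: 0.323
grasp_force: 8.0
```

apply_moves(commands=[-2, 0, 0, 0, 0, 0, -4, 0, 0, 0, 0, 0])

```text
t: 16.9
eef_pos: [523.4, -265.3, 51.9]
eef_rot: [-0.0, 0.09, 0.996, 0.0]
force: [-3.1, 4.3, 7.0]
grip_width: 0.322
grasp_force: 8.0
```

apply_moves(commands=[-2, 0, 0, 0, 0, 0, -4, 0, 0, 0, 0, 0])

```text
t: 17.15
eef_pos: [527.4, -266.0, 51.9]
eef_rot: [-0.0, 0.09, 0.996, 0.0]
force: [-2.7, 4.7, 7.0]
grip_width: 0.325
grasp_force: 8.0
```

Travel is about 36 mm. I'll continue in small steps.

apply_moves(commands=[-2, 0, 0, 0, 0, 0, -3, 0, 0, 0, 0, 0])

```text
t: 17.4
eef_pos: [530.3, -266.5, 51.8]
eef_rot: [-0.0, 0.09, 0.996, 0.0]
force: [-2.2, 5.6, 7.7]
grip_width: 0.321
grasp_force: 8.0
```

apply_moves(commands=[-2, 0, 0, 0, 0, 0, -3, 0, 0, 0, 0, 0])

```text
t: 17.65
eef_pos: [532.0, -266.8, 51.5]
eef_rot: [-0.002, 0.09, 0.996, 0.001]
force: [-9.1, 4.8, 8.1]
grip_width: 0.326
grasp_force: 8.0
```

apply_moves(commands=[-2, 0, 0, 0, 0, 0, -3, 0, 0, 0, 0, 0])

```text
t: 17.9
eef_pos: [534.3, -267.1, 51.1]
eef_rot: [-0.003, 0.09, 0.996, 0.001]
force: [-10.7, 4.6, 5.7]
grip_width: 0.321
grasp_force: 8.0
```

Force jumped to about 10 N and saturated at roughly 39 mm of travel, so guide 3 sticks. I'll release it there and go to the tag.

apply_moves(commands=[0, 0, 0, 0, 0, 0, 0, 0, 0, 0, 0, 0, 0, 0, -50, 0, 0, 0, 0, 0, -105, 0, 0, 0, 0, 0, -110, 0, 0, 0], jaw=80)

```text
t: 18.52
eef_pos: [538.1, -269.1, 165.6]
eef_rot: [0.003, 0.09, 0.996, -0.002]
force: [-0.6, 0.5, 0.1]
grip_width: 0.682
grasp_force: 0.0
```

Run:
```python
from h import *
x,y,a=np.load("T.npy")
print(move([x,y,150],a+np.pi/2), manip.get_state()["eef_pos"])
```

```text
(array([103.9, 377.2,  13.9]), array([-0.1,  0.4, 13.3])) [ 538.12771281 -269.06975404  165.61626995]
```

apply_moves(commands=[16, 58, 0, 0, 0, 2, 32, 116, 0, 0, 0, 4, 48, 174, 0, 0, 0, 7, 64, 232, 0, 0, 0, 10, 80, 290, 5, 0, 0, 13.3, 96, 348, 10, 0, 0, 13.3, 104, 377, 14, 0, 0, 13.3, 104, 377, 14, 0, 0, 13.3, 104, 377, 14, 0, 0, 13.3])

```text
t: 19.65
eef_pos: [501.5, 120.8, 147.2]
eef_rot: [-0.0, 0.205, 0.979, -0.0]
force: [-0.6, -0.0, 0.6]
grip_width: 0.684
grasp_force: 0.0
```

Run:
```python
from h import *
x,y,a=np.load("T.npy")
print(move([x,y,63],a+np.pi/2))
print(proj(place([(8,13,93),(8,-13,93),(-8,-13,93),(-8,13,93),(18,22,55),(18,-22,55),(-18,-22,55),(-18,22,55)],x,y,a),"wrist").round())
a=viewer.snapshot("wrist");t=viewer.snapshot("top")
o=np.zeros((600,640,3),np.uint8);o[:330]=a[150:480]
o[332:599,:336]=cv2.resize(t[230:320,367:480],(336,267),interpolation=cv2.INTER_CUBIC)
cv2.imwrite("pics/w5.png",o[:,:,::-1])
g=np.load("G.npy")[2];print(proj(place([(20,0,76),(-20,0,76),(g[3]-60,0,76)],*g[:3])))
```

```text
(array([-2. ,  0.7, 84.2]), array([-0., -0., -0.]))
[[343. 277.]
 [301. 277.]
 [301. 253.]
 [343. 253.]
 [352. 274.]
 [292. 274.]
 [291. 226.]
 [353. 226.]]
[[418.92516855 269.94247472]
 [415.58952985 285.47629502]
 [412.80297544 298.45307076]]
```

View pics/w5.png

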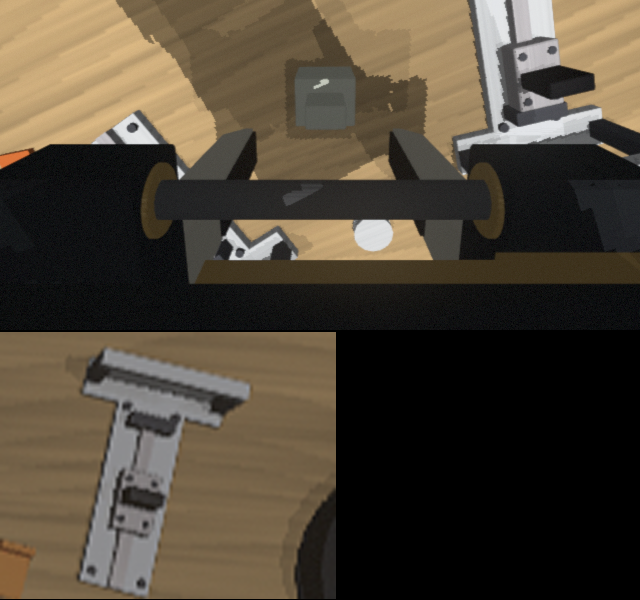

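Guide 3's lug is at (414.8,285), about 40 mm travel, about half way and left there. The tag in the wrist view runs from about (294,216) to (355,280). I'll check its extent along x numerically.

Run:
```python
import cv2
im=cv2.imread("pics/w5.png").astype(int)
for c in (298,302,325,351): print(c,[(r+150,*im[r,c]) for r in range(58,140,3)])
print([(c,im[80,c].sum()//3) for c in range(284,368,3)])
print([(c,im[120,c].sum()//3) for c in range(284,368,3)])
```

```text
298 [(208, np.int64(60), np.int64(86), np.int64(103)), (211, np.int64(51), np.int64(70), np.int64(82)), (214, np.int64(51), np.int64(68), np.int64(80)), (217, np.int64(55), np.int64(69), np.int64(78)), (220, np.int64(73), np.int64(77), np.int64(78)), (223, np.int64(72), np.int64(78), np.int64(78)), (226, np.int64(75), np.int64(82), np.int64(81)), (229, np.int64(82), np.int64(88), np.int64(87)), (232, np.int64(85), np.int64(91), np.int64(89)), (235, np.int64(82), np.int64(90), np.int64(88)), (238, np.int64(85), np.int64(92), np.int64(91)), (241, np.int64(84), np.int64(90), np.int64(89)), (244, np.int64(84), np.int64(92), np.int64(90)), (247, np.int64(87), np.int64(94), np.int64(91)), (250, np.int64(85), np.int64(91), np.int64(91)), (253, np.int64(85), np.int64(91), np.int64(90)), (256, np.int64(82), np.int64(89), np.int64(87)), (259, np.int64(83), np.int64(90), np.int64(88)), (262, np.int64(84), np.int64(92), np.int64(89)), (265, np.int64(82), np.int64(89), np.int64(88)), (268, np.int64(81), np.int64(87), np.int64(85)), (271, np.int64(84), np.int64(92), np.int64(90)), (274, np.int64(8
[... 4905 characters left out ...]
(90)), (353, np.int64(87)), (356, np.int64(63)), (359, np.int64(62)), (362, np.int64(65)), (365, np.int64(69))]
[(284, np.int64(87)), (287, np.int64(65)), (290, np.int64(75)), (293, np.int64(77)), (296, np.int64(85)), (299, np.int64(88)), (302, np.int64(86)), (305, np.int64(84)), (308, np.int64(87)), (311, np.int64(88)), (314, np.int64(87)), (317, np.int64(87)), (320, np.int64(88)), (323, np.int64(88)), (326, np.int64(88)), (329, np.int64(85)), (332, np.int64(85)), (335, np.int64(88)), (338, np.int64(85)), (341, np.int64(86)), (344, np.int64(87)), (347, np.int64(87)), (350, np.int64(88)), (353, np.int64(87)), (356, np.int64(70)), (359, np.int64(72)), (362, np.int64(70)), (365, np.int64(70))]
```

The tag's plate is at rows 227.5–275.5 against 226–274 predicted, an error of about 1 mm. I'll grasp it with shift (-2.5, 1.5, 84).

apply_moves(commands=[-2.5, 1.5, 42, 0, 0, 0, -2.5, 1.5, 84, 0, 0, 0, -2.5, 1.5, 84, 0, 0, 0, -2.5, 1.5, 84, 0, 0, 0])

```text
t: 20.25
eef_pos: [505.3, 121.5, 65.0]
eef_rot: [0.001, 0.205, 0.979, 0.0]
force: [-0.4, -0.0, 0.9]
grip_width: 0.686
grasp_force: 0.0
```

apply_moves(commands=[0, 0, 0, 0, 0, 0, 0, 0, 0, 0, 0, 0, 0, 0, 0, 0, 0, 0, 0, 0, 0, 0, 0, 0, 0, 0, 0, 0, 0, 0, 0, 0, 0, 0, 0, 0], jaw=255, squeeze=20)

```text
t: 21.0
eef_pos: [504.5, 121.9, 63.7]
eef_rot: [0.0, 0.205, 0.979, 0.0]
force: [0.9, -0.0, 1.7]
grip_width: 0.279
grasp_force: 20.0
```

apply_moves(commands=[0, 0, -40, 0, 0, 0, 0, 0, -80, 0, 0, 0, 0, 0, -120, 0, 0, 0, 0, 0, -140, 0, 0, 0, 0, 0, -140, 0, 0, 0, 0, 0, -140, 0, 0, 0])

```text
t: 21.75
eef_pos: [503.9, 121.8, 202.5]
eef_rot: [-0.001, 0.205, 0.979, -0.0]
force: [-0.8, 0.7, -0.7]
grip_width: 0.279
grasp_force: 20.0
```

Run:
```python
from h import *
g=np.load("G.npy")[2]
b=place([(85,0,0)],*g[:3])[0];print(b)
print(move([b[0],b[1],200],g[2]+np.pi/2))
```

```text
[ 634.98645224 -285.38968986    0.        ]
(array([-283.2, -320.6,    2.4]), array([ -0. ,  -0.1, -13.3]))
```

Tag held at 26 mm. I'll carry it over guide 3's bar.

apply_moves(commands=[-28, -32, 0, 0, 0, 0, -60, -68, 0, 0, 0, -2, -95, -108, 0, 0, 0, -4, -130, -147, 0, 0, 0, -6, -165, -187, 0, 0, 0, -8, -200, -226, 0, 0, 0, -10, -235, -266, 0, 0, 0, -12, -262, -297, 0, 0, 0, -13.3, -283, -320.5, 10, 0, 0, -13.3, -283, -320.5, 22, 0, 0, -13.3, -283, -320.5, 32, 0, 0, -13.3, -283, -320.5, 32, 0, 0, -13.3, -283, -320.5, 32, 0, 0, -13.3])

```text
t: 23.38
eef_pos: [635.6, -284.5, 172.1]
eef_rot: [0.0, 0.089, 0.996, -0.0]
force: [0.6, 0.3, -0.6]
grip_width: 0.278
grasp_force: 20.0
```

Run:
```python
from h import *
g=np.load("G.npy")[2]
b=place([(85,0,0)],*g[:3])[0]
print(move([b[0],b[1],120],g[2]+np.pi/2))
s=manip.get_state();p=s["eef_pos"];z=p[2]-63.7
print(p)
B=place([(92,61,90),(92,-61,90),(78,-61,90),(78,61,90)],*g[:3])
T=place([(18,22,z),(18,-22,z),(-18,-22,z),(-18,22,z),(13,22,z),(-13,22,z)],p[0],p[1],g[2])
for n in("side","wrist"): print(n,proj(B,n).round().tolist(),proj(T,n).round().tolist())
a=viewer.snapshot("side");w=viewer.snapshot("wrist")
u,v=proj(B,"side").mean(0).astype(int)
o=np.zeros((600,800,3),np.uint8)
o[:320,:400]=cv2.resize(a[v-50:v+30,u-50:u+50],(400,320),interpolation=cv2.INTER_CUBIC);print("side crop",u-50,v-50)
o[:320,400:]=cv2.resize(w[160:480],(400,320)) if 0 else w[160:480,120:520]
cv2.imwrite("pics/w6.png",o[:322,:,::-1])
```

```text
(array([ 0.4, -1. , 52.1]), array([-0. ,  0. ,  0.1]))
[ 635.56213757 -284.45268031  172.11547813]
side [[402.0, 272.0], [441.0, 304.0], [435.0, 307.0], [396.0, 274.0]] [[419.0, 273.0], [433.0, 284.0], [419.0, 290.0], [404.0, 278.0], [417.0, 273.0], [406.0, 277.0]]
wrist [[407.0, 260.0], [233.0, 260.0], [232.0, 240.0], [408.0, 241.0]] [[355.0, 284.0], [288.0, 284.0], [287.0, 231.0], [356.0, 231.0], [355.0, 277.0], [356.0, 238.0]]
side crop 368 239
```

View pics/w6.png

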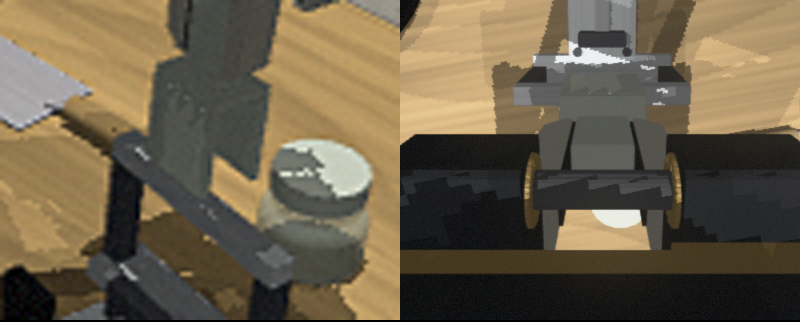

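The side view shows the bar from about (115,140) to (292,258) in the crop, as predicted, with the legs straddling it. The wrist view puts the bar about 1.5 mm further along, well within the ±6 mm play. Lowering in stages.

apply_moves(commands=[-0.8, -0.4, 15, 0, 0, 0, -0.8, -0.4, 30, 0, 0, 0, -0.8, -0.4, 45, 0, 0, 0, -0.8, -0.4, 58, 0, 0, 0, -0.8, -0.4, 58, 0, 0, 0, -0.8, -0.4, 58, 0, 0, 0])

```text
t: 24.22
eef_pos: [636.4, -285.8, 114.1]
eef_rot: [0.0, 0.09, 0.996, -0.0]
force: [0.0, -0.2, 0.3]
grip_width: 0.277
grasp_force: 20.0
```

apply_moves(commands=[0, 0, 4, 0, 0, 0, 0, 0, 8, 0, 0, 0, 0, 0, 9, 0, 0, 0, 0, 0, 9, 0, 0, 0])

```text
t: 24.72
eef_pos: [636.0, -285.6, 104.5]
eef_rot: [-0.0, 0.09, 0.996, 0.0]
force: [-0.5, -0.4, -1.2]
grip_width: 0.281
grasp_force: 20.0
```

apply_moves(commands=[0, 0, 1, 0, 0, 0, 0, 0, 1, 0, 0, 0])

```text
t: 24.98
eef_pos: [636.2, -285.7, 103.8]
eef_rot: [0.0, 0.09, 0.996, -0.0]
force: [0.5, -1.2, -0.6]
grip_width: 0.276
grasp_force: 20.0
```

apply_moves(commands=[0, 0, 0.5, 0, 0, 0, 0, 0, 0.5, 0, 0, 0])

```text
t: 25.22
eef_pos: [636.2, -285.7, 103.8]
eef_rot: [0.0, 0.09, 0.996, -0.0]
force: [-2.3, 1.4, 4.8]
grip_width: 0.277
grasp_force: 20.0
```

apply_moves(commands=[0, 0, 0.5, 0, 0, 0, 0, 0, 0.5, 0, 0, 0])

```text
t: 25.48
eef_pos: [636.2, -285.8, 103.7]
eef_rot: [0.0, 0.09, 0.996, -0.0]
force: [-3.4, 0.9, 9.1]
grip_width: 0.274
grasp_force: 20.0
```

The tag is seated: 9 N of contact at TCP height 103.7, as computed. I'll release and retreat.

apply_moves(commands=[0, 0, 0, 0, 0, 0, 0, 0, 0, 0, 0, 0, 0, 0, 0, 0, 0, 0, 0, 0, 0, 0, 0, 0, 0, 0, -15, 0, 0, 0, 0, 0, -50, 0, 0, 0, 0, 0, -100, 0, 0, 0, 0, 0, -100, 0, 0, 0], jaw=100)

```text
t: 26.48
eef_pos: [637.8, -286.5, 208.4]
eef_rot: [0.004, 0.09, 0.996, -0.002]
force: [-0.3, -0.8, -0.9]
grip_width: 0.609
grasp_force: 0.0
```

apply_moves(commands=[60, 60, 0, 0, 0, 0, 120, 120, 0, 0, 0, 0, 160, 180, 0, 0, 0, 0, 180, 220, 0, 0, 0, 0, 180, 220, 0, 0, 0, 0, 180, 220, 0, 0, 0, 0])

```text
t: 27.22
eef_pos: [497.6, -35.4, 202.9]
eef_rot: [-0.0, 0.089, 0.996, 0.0]
force: [0.6, -0.3, 0.1]
grip_width: 0.606
grasp_force: 0.0
```

Run:
```python
from h import *
a=viewer.snapshot("side");t=viewer.snapshot("top")
o=np.zeros((600,800,3),np.uint8)
o[:320,:400]=cv2.resize(a[229:309,368:468],(400,320),interpolation=cv2.INTER_CUBIC)
o[:320,402:]=cv2.resize(t[230:310,380:480],(398,320),interpolation=cv2.INTER_CUBIC)
o[322:600,:371]=cv2.resize(a,(371,278));o[322:600,402:773]=cv2.resize(t,(371,278))
cv2.imwrite("pics/end.png",o[:,:,::-1])
```

```text
(no output)
```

View pics/end.png

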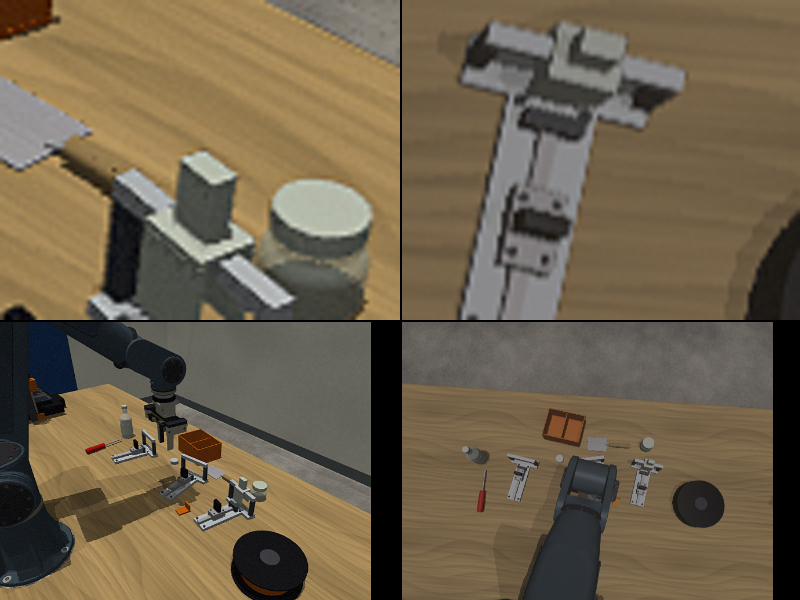

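The tag sits square and fully down on guide 3's bar (block at (207,200) in the side crop). Its carriage is still part way, and the bench is undisturbed.

```bash
python3 -c "
from workcell import job_done
print(job_done())"
```

```text
the job is handed in; nothing more can be done
None
```

The left and middle carriages are home at their far stops. The right-hand guide sticks at about 40 mm of travel and was left there, pushed with about 10 N at most. The tag hangs square and fully down on its bar, and the job is handed in.

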